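Draw the pale display board tight with its cam lever

ROBOT

A 7-joint arm with a two-finger parallel gripper is mounted at the origin on the work surface. World frame = base frame: x ahead of the robot, y to its left, z up, the work surface at z = 0. Lengths are in mm, angles in rad, forces in N, time in s.
With the tool pointing down it reaches from about 425 to 875 mm from the base axis. Payload 8.4 kg.
Tool frame: the origin (TCP) lies at the very end of the fingers, on their centre line; the grasp point (between the pads) lies 19 mm behind it (r.grip_point_offset is the distance from the TCP to the grasp point, in mm); z points along the fingers, y is the line along which they close (so a half turn about z gives the same grasp; the last joint's range is limited). The gripper opens to 85 mm and grips with 20 to 120 N. Pads are 22 mm wide; open, the fingers measure 114 mm over their backs; the gripper's body (76 mm by 85 mm) begins 54 mm behind the grasp point. The pads swing forward as they close: fully open they stand 13 mm farther back than shut.
Start: joints at [1.012, 0.333, 0.04, 1.465, -0.013, 1.343, -0.059], TCP at [288.424, -582.474, 231.308] pointing down, gripper open.
Joint ranges: [-2.58, 2.58], [-0.38, 2.09], [-1.3, 1.39], [0.25, 2.4], [-1.5, 4.64], [0.08, 2.09], [-2.65, 2.65]. Speed limits (rad/s): [2.22, 2.22, 2.79, 2.79, 3.14, 3.14, 3.14].

INTERFACE

Orientations are given as a unit quaternion [x, y, z, w].
In Python, from station import r gives the robot as it stands.
- The arm moves only by the tool servo_tool, never from a script. Its argument "rows" is text: rows parted by semicolons, each of 7 numbers parted by spaces: the shift along the tool's x, y, z in m, then the turn, a rotation vector about the tool's x, y, z in degrees, then the finger opening in m, from 0 to 0.0854. A call has 1 to 20 rows; each row shifts and turns the commanded pose from where the row before left it, along the tool's axes as they then stand; what a row does not reach is not made up. A row lasts 1/12 s, in which the tool goes at most 41.7 mm and 7.16 degrees, less where a joint would pass 70% of its speed; a pose out of reach is approached as far as the arm can. A call is refused whole if a number of a shift passes 0.0417 or a number of a turn 7.16, either way. A call with a gripper value outside its range is refused whole. The fingers move at their own pace and stop on an object; "newtons" is the grip in N (left out, the last holds). Time passes only in rows, so rows that do not move let the fingers close. It gives the time, the measured TCP pose, the force, the opening and the grip force at its end, in the units of the state.
- r.observe(): the state, without advancing time (a new reading comes with each control period).
- r.get_image(name): name is "side" or "top"; returns the picture (400x640x3 uint8, red, green, blue); there is no depth.
- r.camera_params(name): a dict with "intrinsics" (3x3 intrinsics, pixels), "rvec" (rotation vector, rad) and "tvec" (3), from world to camera coordinates, as OpenCV has them. Camera axes: x right, y down, z forward; pixel columns grow to the right and rows downward; lengths in mm; the calibration is good to about 2 mm. A picture is of the moment at which its call begins. camera_params takes no time and is no camera call.
- r.finish_job(): hands the job in; it is judged then, once.
The state is a dict: "t": time; "joint_positions": joint angles; "dq": joint speeds; "joint_efforts": joint torques, N m; "eef_pos": TCP position; "ee_rot": TCP orientation; "contact_force": force on the tool from outside, world axes, zero at the start; "moment": the same for the moment, N m; "opening": finger opening in mm; "grip_force": force on a finger pad.
Only numpy, scipy, OpenCV 4.12 (cv2) and the standard library are available. Lean on these libraries where they do the work, as an engineer would, in place of code of your own. Each camera call takes 0.05 s, during which the arm holds its last target. There are 200 camera calls.

TASK

On the jewellery stall, the pale wooden display board still has a gap between its two parts. Swing the black knob of its steel cam lever a quarter turn anticlockwise (seen from above) until it stops, so that the cam draws the loose leaf tight against the board, then let go. Leave the lever of the dark wooden board where it is.

Things in the scene. Friction and masses are not known exactly. Their poses are not given: they have to be found in the camera images.
- pale_knob (a point): upright black round knob, 18 mm across, from 37 to 82 mm above the table, fixed at the end of the pale board's steel lever; point on its axis, 60 mm above the table. z is up; x points along the lever, from the cam's upright pivot axis to the knob, which is 80 mm from it. The board is fixed: main part 160 x 180 mm, leaf 100 x 180 mm, both 22 mm high; the lever's top is at 37 mm and all near it is lower.
- pale_lever (a joint): turn of the pale board's cam lever in rad: starts between 0 and 0.25 (open), grows anticlockwise seen from above, hard stop at 1.57 (locked). Friction holds it wherever it is left; about 3 N at the knob moves it.
- pale_leaf (a joint): how far the cam has drawn the pale board's leaf in, in m: 0 with the 14 mm gap open, 0.014 when it is tight against the board. It is driven only by the lever (8.9 mm per rad).
- dark_knob (a point): upright black round knob, 18 mm across, from 37 to 82 mm above the table, fixed at the end of the dark board's steel lever; point on its axis, 60 mm above the table. z is up; x points along the lever, from the cam's upright pivot axis to the knob, which is 80 mm from it. The dark brown board is otherwise like the pale one; its lever also starts open.

How it is judged (in metres and radians):
At the end, for the whole second after the job is handed in: The pale board's lever is turned to within 0.19 rad (11 degrees) of its stop (over 1.38 rad) and at rest, its leaf is drawn in by more than 11.8 of the 14 mm, and the dark board's knob is within 20 mm of where it was (value of joint pale_lever above 1.38 rad and value of joint pale_leaf above 0.0118 m and velocity of joint pale_lever between -0.1 and 0.1 rad/s and distance of dark_knob from where it was at the start of the episode below 0.02 m); the robot touches nothing.
It fails at once if the dark board's lever is moved (its knob by more than 20 mm) (distance of dark_knob from where it was at the start of the episode above 0.02 m).
It also fails if it takes over 34 s, if anything falls off the work surface, if the arm or the gripper's body presses on something with over 40 N, if the wrist force passes 120 N, or if a joint passes its speed limit or range.

## Working session

There is one attempt and no reset: what is moved stays moved. The work goes in short steps, Python scripts to look and compute and a tool call to move; the robot and the scene stay as the last step left them, time stands still between calls to the robot, and variables do not carry over. Pictures are saved under pics/ and viewed, at most 10 in all, crops included, and the job is handed in when it is done.

Besides the shell and the picture viewer there is one more tool, called after "Request:" in YAML: its name, and indented under it one key for each argument. servo_tool: Moves the arm, as the interface text tells. Its arguments: {"type":"object","properties":{"rows":{"type":"string"},"newtons":{"type":"number"}},"required":["rows"]}

```bash
mkdir -p pics; python3 - <<'E'
from station import r
import cv2
for n in("top","side"):
    cv2.imwrite(f"pics/{n}0.png",r.get_image(n)[:,:,::-1])
s=r.observe();print(s["t"],s["eef_pos"],s["ee_rot"],s["opening"],r.grip_point_offset)
E
```

```text
0.1 [ 288.23992726 -582.10621028  230.49989127] [ 9.73688338e-01  2.27882558e-01 -2.25360031e-04 -7.13827649e-04] 85.35643178969352 18.700000000000003
```

View pics/top0.png

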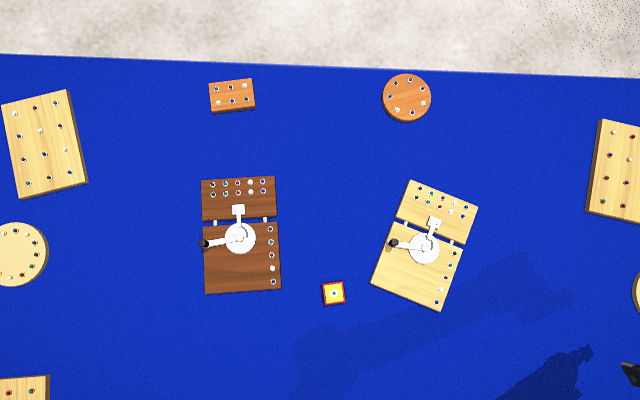

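View pics/side0.png

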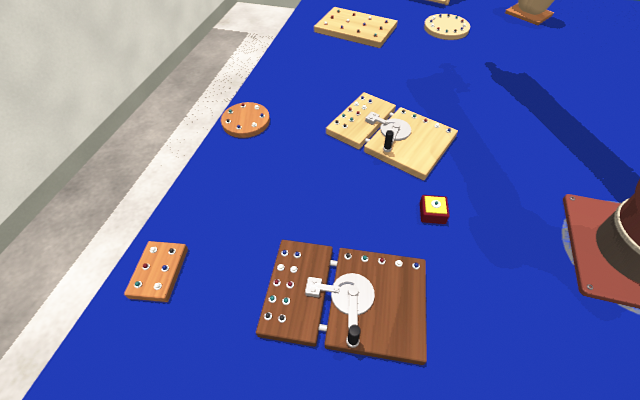

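The top view shows the pale board's knob at about (393,243) with its pivot disc at (424,248), and the dark knob at (204,244). In the side view the pale knob runs from (389,133) to (388,150). I'll zoom in on the pale knob in both views.

```bash
python3 - <<'E'
import cv2,numpy as np
a=cv2.imread("pics/top0.png")[210:280,370:470];b=cv2.imread("pics/side0.png")[100:170,350:450]
cv2.imwrite("pics/crop.png",np.vstack([cv2.resize(x,None,fx=4,fy=4,interpolation=0) for x in(a,b)]))
for n,y0,y1,x0,x1 in(("top",225,260,380,408),("side",125,156,375,402)):
    g=cv2.imread(f"pics/{n}0.png")[y0:y1,x0:x1].max(2)
    ys,xs=np.where(g<60);print(n,xs.mean()+x0,ys.mean()+y0,xs.min()+x0,xs.max()+x0,ys.min()+y0,ys.max()+y0,len(xs))
E
```

```text
top 391.3181818181818 243.5909090909091 389 397 240 246 22
side 388.2869565217391 139.49565217391304 384 392 131 148 115
```

View pics/crop.png

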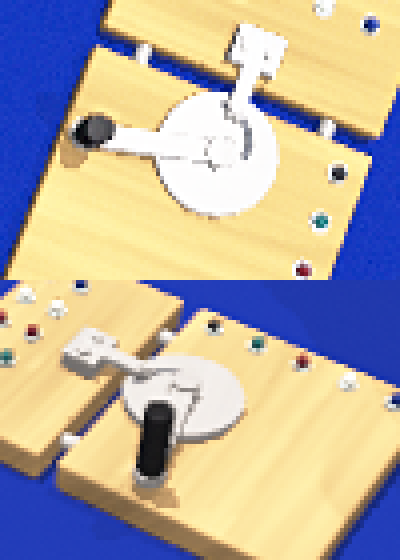

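The crop shows the knob in the top view with its lit top face at about (394,242.5) and its base at about (390,243). The pivot is at about (425,248), and the side-view knob axis centre is about (388.3,139.5).

```bash
cat > h.py <<'E'
import numpy as np,cv2
from station import r
def cam(n):
    p=r.camera_params(n);R=cv2.Rodrigues(np.array(p["rvec"],float))[0];return np.array(p["intrinsics"],float),R,np.array(p["tvec"],float).ravel()
def ray(n,uv,z):
    K,R,t=cam(n);d=R.T@np.linalg.solve(K,[*uv,1]);c=-R.T@t;return c+d*(z-c[2])/d[2]
def proj(n,P):
    K,R,t=cam(n);q=K@(R@np.array(P,float)+t);return q[:2]/q[2]
E
python3 - <<'E'
from h import *
np.set_printoptions(precision=1,suppress=True)
for uv,z in(((394,242.5),82),((392,243),60),((390,243),40),((425,248),38),((410,180),22),((478,207),22),((371,283),22),((440,311),22),((204,243),60),((239,238),38)):print(uv,ray("top",uv,z))
for uv,z in(((388.5,139.5),60),((389,132.5),82)):print(uv,ray("side",uv,z))
s=r.observe();print(s["eef_pos"])
from scipy.spatial.transform import Rotation as Ro
print(Ro.from_quat(s["ee_rot"]).as_matrix())
E
```

```text
(394, 242.5) [ 500.7 -128.7   82. ]
(392, 243) [ 500.9 -127.9   60. ]
(390, 243) [ 502.1 -126.5   40. ]
(425, 248) [ 493.  -210.1   38. ]
(410, 180) [ 658.8 -177.2   22. ]
(478, 207) [ 597.7 -343.9   22. ]
(371, 283) [407.2 -85.2  22. ]
(440, 311) [ 347.  -249.2   22. ]
(204, 243) [487.1 305.9  60. ]
(239, 238) [502.6 229.6  38. ]
(388.5, 139.5) [ 501.4 -131.8   60. ]
(389, 132.5) [ 502.9 -130.    82. ]
[ 288.2 -582.1  230.5]
[[ 0.9  0.4 -0. ]
 [ 0.4 -0.9  0. ]
 [-0.  -0.  -1. ]]
```

```bash
python3 - <<'E'
from h import *
for uv in((530,22),(445,2)):print(ray("side",uv,0).round())
E
```

```text
[ 118. -921.    0.]
[  415. -1008.     0.]
```

Request:
servo_tool:
  rows: "0.0098 -0.0078 0 0 0 0 0.06;0.0196 -0.0155 0 0 0 0 0.06;0.0196 -0.0155 0 0 0 0 0.06;0.0196 -0.0155 0 0 0 0 0.06;0.0196 -0.0155 0 0 0 0 0.06;0.0196 -0.0155 0 0 0 0 0.06;0.0196 -0.0155 0 0 0 0 0.06;0.0196 -0.0155 0 0 0 0 0.06;0.0196 -0.0155 0 0 0 0 0.06;0.0196 -0.0155 0 0 0 0 0.06"
  newtons: 25

```text
t: 0.93
eef_pos: [390.4, -365.6, 231.2]
ee_rot: [0.974, 0.228, -0.0, -0.0]
contact_force: [0.7, -0.5, -1.0]
opening: 59.9
grip_force: 0.0
```

Request:
servo_tool:
  rows: "0.0196 -0.0155 0 0 0 0 0.06;0.0196 -0.0155 0 0 0 0 0.06;0.0196 -0.0155 0 0 0 0 0.06;0.0196 -0.0155 0 0 0 0 0.06;0.0196 -0.0155 0 0 0 0 0.06;0.0196 -0.0155 0 0 0 0 0.06;0.0196 -0.0155 0 0 0 0 0.06;0.0196 -0.0155 0 0 0 0 0.06;0.0196 -0.0155 0 0 0 0 0.06;0.0098 -0.0078 0 0 0 0 0.06;0 0 0 0 0 -6.4 0.06;0 0 0 0 0 -6.4 0.06;0 0 0 0 0 -6.4 0.06;0 0 0 0 0 -6.4 0.06;0 0 0 0 0 -6.4 0.06;0 0 0 0 0 -6.4 0.06;0 0 0 0 0 -6.4 0.06;0 0 0 0 0 -6.4 0.06;0 0 0 0 0 -6.4 0.06;0 0 0 0 0 0 0.06"

```text
t: 2.6
eef_pos: [491.0, -152.4, 231.1]
ee_rot: [0.741, 0.671, -0.0, -0.0]
contact_force: [0.5, 0.1, 0.8]
opening: 59.7
grip_force: 0.0
```

```bash
cat > st.py <<'E'
from h import *
from scipy.spatial.transform import Rotation as Ro
def to(P):
    s=r.observe();R=Ro.from_quat(s["ee_rot"]).as_matrix()
    print(s["t"],s["eef_pos"].round(1),"yaw y",np.degrees(np.arctan2(R[1,1],R[0,1])).round(1),"tool shift mm",(R.T@(np.array(P)-s["eef_pos"])).round(1),s["joint_positions"].round(2))
E
python3 -c "
from st import *
to([501,-129.5,45])"
```

```text
2.6 [ 491.  -152.4  231.1] yaw y -5.7 tool shift mm [ 23.8   7.7 186.1] [ 0.56  0.08 -0.36  1.77  0.03  1.29  0.09]
```

Request:
servo_tool:
  rows: "0.012 0.004 0.01 0 0 0 0.06;0.012 0.004 0.015 0 0 0 0.06;0 0 0.02 0 0 0 0.06;0 0 0.02 0 0 0 0.06;0 0 0.02 0 0 0 0.06;0 0 0.02 0 0 0 0.06;0 0 0.015 0 0 0 0.06;0 0 0.01 0 0 0 0.06;0 0 0 0 0 0 0.06"

```text
t: 3.35
eef_pos: [500.4, -129.5, 99.3]
ee_rot: [0.744, 0.668, -0.001, -0.001]
contact_force: [-0.6, 0.5, 0.8]
opening: 60.0
grip_force: 0.0
```

```bash
python3 -c "
from st import *
to([501,-129.5,45])
print(proj('side',[501,-129.5,60]),proj('side',[501,-129.5,101]))
a=r.get_image('side')[50:200,290:490,::-1];cv2.imwrite('pics/s1.png',cv2.resize(a,None,fx=4,fy=4,interpolation=0))"
```

```text
3.35 [ 500.4 -129.5   99.3] yaw y -6.2 tool shift mm [ 0.   0.8 54.3] [ 0.51  0.21 -0.38  1.92  0.09  1.03 -0.01]
[388.52635498 140.22583953] [391.00200284 126.09959564]
```

View pics/s1.png

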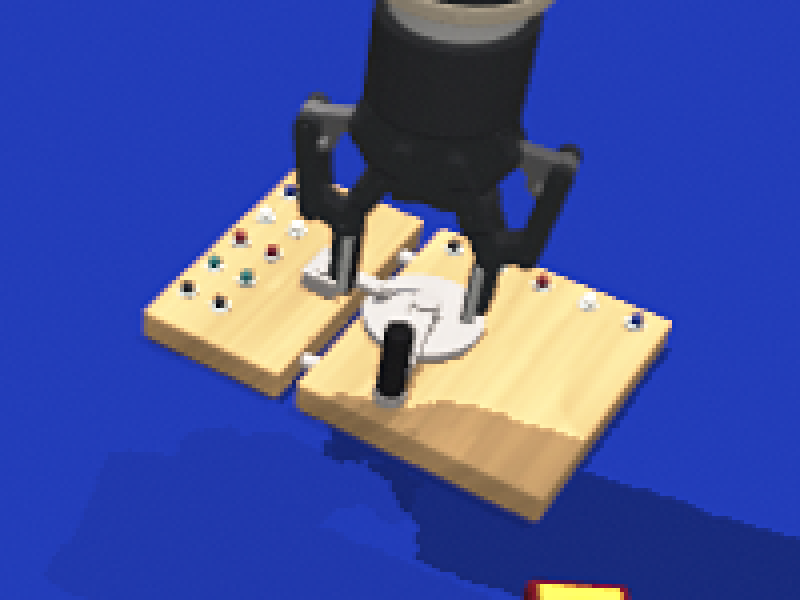

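The side view shows the fingertips at crop (340,290) and (470,320). Their midpoint, (405,305), matches the predicted TCP directly above the knob at (397,360). I'll descend and grip.

Request:
servo_tool:
  rows: "0 0 0.008 0 0 0 0.06;0 0 0.012 0 0 0 0.06;0 0 0.012 0 0 0 0.06;0 0 0.012 0 0 0 0.06;0 0 0.008 0 0 0 0.06;0 0 0 0 0 0 0.04;0 0 0 0 0 0 0.03;0 0 0 0 0 0 0.024;0 0 0 0 0 0 0.015;0 0 0 0 0 0 0.015;0 0 0 0 0 0 0.015;0 0 0 0 0 0 0.015"
  newtons: 25

```text
t: 4.4
eef_pos: [502.3, -130.2, 49.8]
ee_rot: [0.743, 0.669, 0.0, 0.0]
contact_force: [-0.9, -0.1, 2.9]
opening: 16.9
grip_force: 25.0
```

```bash
python3 -c "
from st import *
to([501,-129.5,45])"
```

```text
4.4 [ 502.3 -130.2   49.8] yaw y -6.1 tool shift mm [ 0.6 -1.4  4.8] [ 0.5   0.27 -0.37  1.96  0.12  0.93 -0.04]
```

Gripped: the opening is 16.9 mm at 25 N. Next is the arc, at 80 mm radius and 4° per row.

Request:
servo_tool:
  rows: "0 -0.0028 0 0 0 -2 0.015;-0.0002 -0.0056 0 0 0 -4 0.015;-0.0002 -0.0056 0 0 0 -4 0.015;-0.0002 -0.0056 0 0 0 -4 0.015;-0.0002 -0.0056 0 0 0 -4 0.015;-0.0002 -0.0056 0 0 0 -4 0.015;-0.0002 -0.0056 0 0 0 -4 0.015;-0.0002 -0.0056 0 0 0 -4 0.015;-0.0002 -0.0056 0 0 0 -4 0.015"

```text
t: 5.15
eef_pos: [456.1, -138.4, 49.8]
ee_rot: [0.514, 0.858, 0.0, 0.0]
contact_force: [-0.2, 3.7, 5.2]
opening: 17.3
grip_force: 25.2
```

```bash
cat > ck.py <<'E'
from st import *
to([418,-182,45])
p=r.observe()["eef_pos"][:2]-[493.5,-209.8]
print(np.hypot(*p),np.degrees(np.arctan2(p[1],p[0])))
E
python3 ck.py
```

```text
5.15 [ 456.1 -138.4   49.8] yaw y 28.2 tool shift mm [-20.4 -54.1   4.8] [ 0.62  0.2  -0.45  2.06  0.11  0.91  0.6 ]
80.58958892301898 117.66559972475365
```

Request:
servo_tool:
  rows: "-0.0002 -0.0056 0 0 0 -4 0.015;-0.0002 -0.0056 0 0 0 -4 0.015;-0.0002 -0.0056 0 0 0 -4 0.015;-0.0002 -0.0056 0 0 0 -4 0.015;-0.0002 -0.0056 0 0 0 -4 0.015;-0.0002 -0.0056 0 0 0 -4 0.015;-0.0002 -0.0056 0 0 0 -4 0.015;-0.0002 -0.0056 0 0 0 -4 0.015;0 -0.0028 0 0 0 -2 0.015;0 -0.0028 0 0 0 -2 0.015;0 0 0 0 0 0 0.015"

```text
t: 6.07
eef_pos: [420.4, -174.5, 49.7]
ee_rot: [0.224, 0.974, 0.0, -0.001]
contact_force: [-8.3, 3.2, 9.8]
opening: 17.1
grip_force: 25.8
```

```bash
python3 ck.py
```

```text
6.0667 [ 420.4 -174.5   49.7] yaw y 64.1 tool shift mm [-1.1 -7.8  4.7] [ 0.76  0.16 -0.49  2.1   0.1   0.9   1.33]
81.17491140442392 154.20958049919176
```

Request:
servo_tool:
  rows: "0.0005 -0.0021 0 0 0 -1.5 0.015;0.0005 -0.0021 0 0 0 -1.5 0.015;0 -0.0021 0 0 0 -1.5 0.015;0 -0.0021 0 0 0 -1.5 0.015;0 0 0 0 0 0 0.015"

```text
t: 6.48
eef_pos: [417.1, -182.0, 49.7]
ee_rot: [0.173, 0.985, 0.0, 0.0]
contact_force: [-2.2, 1.2, 5.5]
opening: 17.3
grip_force: 25.3
```

```bash
python3 ck.py
```

```text
6.4833 [ 417.1 -182.    49.7] yaw y 70.0 tool shift mm [-0.8  0.3  4.7] [ 0.78  0.16 -0.49  2.1   0.1   0.9   1.45]
81.29927307090648 159.98997867561292
```

Now at about the expected stop angle of 160°, with no stop force yet. I'll push a little further to find the stop.

Request:
servo_tool:
  rows: "0 -0.0018 0 0 0 -1.3 0.015;0 -0.0018 0 0 0 -1.3 0.015;0 0 0 0 0 0 0.015"

```text
t: 6.73
eef_pos: [417.3, -182.5, 49.8]
ee_rot: [0.15, 0.989, 0.002, 0.001]
contact_force: [3.5, 13.8, 5.1]
opening: 17.2
grip_force: 25.6
```

```bash
python3 ck.py
```

```text
6.7333 [ 417.3 -182.5   49.8] yaw y 72.7 tool shift mm [-0.5  0.6  4.8] [ 0.79  0.16 -0.5   2.1   0.1   0.9   1.5 ]
80.95497699506667 160.2759007557221
```

The stop is reached: 14 N tangential and the TCP no longer advances. I'll ease the command back, open and lift.

Request:
servo_tool:
  rows: "0 0.003 0 0 0 0 0.018;0 0 0 0 0 0 0.03;0 0 0 0 0 0 0.045;0 0 0 0 0 0 0.05;0 0 0 0 0 0 0.05;0 0 -0.005 0 0 0 0.05;0 0 -0.015 0 0 0 0.05;0 0 -0.02 0 0 0 0.05;0 0 -0.02 0 0 0 0.05;0 0 -0.02 0 0 0 0.05;0 0 -0.02 0 0 0 0.05;0 0 -0.02 0 0 0 0.05;0 0 -0.02 0 0 0 0.05;0 0 0 0 0 0 0.05;0 0 0 0 0 0 0.05"

```text
t: 7.98
eef_pos: [417.2, -182.9, 190.5]
ee_rot: [0.152, 0.988, -0.0, 0.001]
contact_force: [0.9, -1.0, -1.1]
opening: 50.2
grip_force: 0.0
```

```bash
python3 -c "
from st import *
to([418,-182,45])
print(proj('side',[418.3,-182.4,60]))
a=r.get_image('side')[50:200,290:490,::-1];cv2.imwrite('pics/s2.png',cv2.resize(a,None,fx=4,fy=4,interpolation=0))"
```

```text
7.9833 [ 417.2 -182.9  190.5] yaw y 72.5 tool shift mm [-1.000e-01  1.200e+00  1.455e+02] [ 0.82 -0.01 -0.49  1.95 -0.01  1.2   1.59]
[428.10102889 131.16901611]
```

View pics/s2.png

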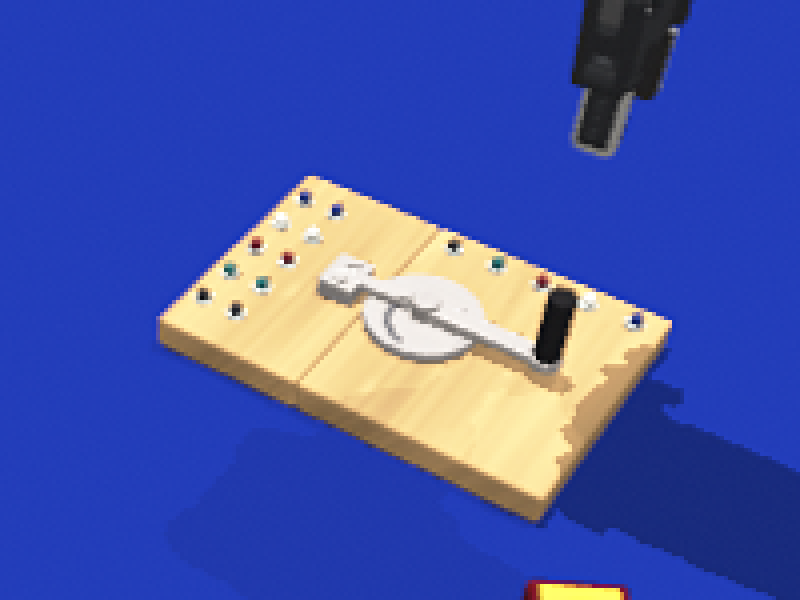

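The gap is closed. The knob is at crop (555,325), lined up straight opposite the leaf, and the gripper is clear of everything.

```bash
python3 -c "
from station import r
print(r.finish_job())"
```

```text
the job is handed in; nothing more can be done
None
```

The pale board's lever is turned to its stop, its leaf is drawn tight with no visible gap, the gripper has let go and is clear, the arm stayed well away from the dark board's lever, and I handed the job in at about 8 s (no verdict came back).

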